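# Unlock and set the dispenser's slide gate

### The job

The dry-goods dispenser's slide gate is locked. Unscrew its wing screw (anticlockwise seen from above) until the locking pin is clear of the gate, then pull the stiff gate open by its handle until the pointer on the gate lines up with the black rider on the gauge rod, without pulling it well past the rider. Let go, leave the wing screw loosened and the rider where it is set, and do not disturb the bowl or anything else on the counter.

Things in the scene. Friction and masses are not known exactly. Their poses are not given: they have to be found in the camera images.
- dispenser: Stainless dry-goods dispenser fixed to the counter; origin on the counter, z up. Hopper box 200 x 160 mm (x, y) at y +85 to +245 mm; its lid is up to 340 mm high. A channel 120 mm wide, deck top 130 mm high, runs from it to y -120 mm; the gate plate slides out of it along -y. Legs below.
- bridge_top (a point): Middle of the top of the bridge (112 x 30 mm in x, y, 8 mm thick) that crosses the channel and carries the wing screw; 150 mm above the counter, at dispenser x 0, y -45 mm. Two upright ears, 4 mm thick, 30 mm long in y, 35 mm high, stand on it with their inner faces 36 mm either side of the screw axis in x: a widely opened gripper hits them.
- wing_mid (a point): Middle of the wing screw's wings, on its vertical axis (dispenser x 0, y -45 mm), 173 mm above the counter when tight. Wings: 46 mm along this point's own x, 8 mm thick along its y, 22 mm high (11 mm above and below the point). Below them the hub, 18 mm across; the bridge lies 23 mm below the point when tight.
- wing (a joint): Turn of the wing screw, rad: 0 tight, growing anticlockwise seen from above, stop at 3.4. Starts at 0 to 0.25. The wings' x axis is the dispenser's x turned by this angle. Stiff (about 0.1 N m). It rises 2 mm per rad; its pin stands 5 mm deep in a hole of the gate at 0 and is clear at 2.5 rad.
- gate (a joint): Opening of the gate in m, 0 shut, growing as the gate is pulled along the dispenser's -y, stop at 0.085. Sliding friction about 13 N; it stays where it is left. With the pin in its hole the gate cannot move more than about 3 mm.
- pull_bar (a point): Middle of the pull handle's crossbar, 186 mm above the counter: round steel bar 12 mm thick, 80 mm long along the dispenser's x, a post at each end, 44 mm free height beneath. At dispenser y -145 mm less gate opening less play: the handle is loose and slides up to 6 mm along -y before it takes the gate along (where in this play it starts is unknown).
- gate_pointer (a point): Tip of the thin pointer (5 mm wide) fixed to the gate plate, dispenser x +68, z 151 mm, y -90 mm less the gate's opening.
- rider_mark (a point): The black rider (16 x 14 x 18 mm) set on the gauge rod beside the channel at dispenser x +78 mm; this point is on its thin marker ridge, z 141 mm, y -90 mm less joint rider. Axes parallel to the dispenser's. The pointer must stop level with it in y.
- rider (a joint): Where the rider is set, in m, on the same scale as the gate's opening (0.030 to 0.060): pointer and rider are level when joint gate equals joint rider. Held by friction; not to be moved.
- bowl: Steel bowl, 140 mm wide, 60 high, standing under the hopper; origin under its base.
- mug: White ceramic mug, 80 mm wide, 90 high, on the robot's side of the dispenser; origin under its base.
- jar: Glass jar, 68 mm wide, 100 high, on the far side of the dispenser; origin under its base.
- spoon: Steel spoon, 200 mm long, lying on the far side of the dispenser.
- plate: White plate, 200 mm wide, to the right; origin under its base.
- soap: Amber bottle, 64 mm wide, 200 high, to the left; origin under its base.
- cup: Paper cup, 76 mm wide, 95 high, to the right near the robot; origin under its base.

How it is judged:
On the way, in this order (a step that is already met when the one before it is completed fails the run):
1. the wing screw is unscrewed until its pin is clear, the gate still shut (value of joint wing above 2.4 rad and value of joint gate below 0.008 m), for 0.1 s.
2. the gate's pointer is level with the rider (within 5 mm) (y of gate_pointer in the frame of rider_mark between -0.005 and 0.005 m), for 0.2 s.
At the end, for the whole second after the job is handed in: The gate's pointer stands level with the rider within 5 mm along the gate's travel and the gate is at rest; the wing screw is still loosened (joint wing above 2.4 rad); the rider has not been moved (4 mm); the bowl, mug, jar, spoon, plate, soap bottle and cup are where they were (25 mm) (all of step 2 and value of joint wing above 2.4 rad and velocity of joint gate between -0.003 and 0.003 m/s and distance of rider_mark from where it was at the start of the episode below 0.004 m and distance of each of mug, jar, spoon, plate, soap, cup, bowl from where it was at the start of the episode below 0.025 m); the robot touches nothing.
It fails at once if the gate was pulled well past the rider (over 12 mm) (y of gate_pointer in the frame of rider_mark below -0.012 m).
It fails at once if the rider was pushed out of its setting (over 6 mm) (distance of rider_mark from where it was at the start of the episode above 0.006 m).
It fails at once if a thing standing on the counter was disturbed (over 40 mm) (distance of any of mug, jar, spoon, plate, soap, cup, bowl from where it was at the start of the episode above 0.04 m).
It also fails if it takes over 67 s, if anything falls off the work surface, if the arm or the gripper's body presses on something with over 40 N, if the wrist force passes 120 N, or if a joint passes its speed limit or range.

### The arm

A 6-joint arm with a two-finger parallel gripper is mounted at the origin on the work surface. World frame = base frame: x ahead of the robot, y to its left, z up, the work surface at z = 0. Lengths are in m, angles in rad, forces in N, time in s.
With the tool pointing down it reaches from about 0.35 to 1 m from the base axis. Payload 7.1 kg.
Tool frame: the origin (TCP) lies between the finger pads; the fingertips stand 22 mm ahead of it and the grasp point (between the pads) lies 3 mm ahead of it; x points along the fingers, y is the direction in which the jaws open and shut, and the axes are right-handed (so a half turn about x gives the same grasp; the last joint's range is limited). The gripper opens to 85 mm and grips with 20 to 120 N. Pads are 22 mm wide; open, the fingers measure 114 mm over their backs; the gripper's body (76 mm by 85 mm) begins 54 mm behind the grasp point. The pads swing forward as they close: fully open they stand 13 mm farther back than shut.
Start: joints at [-1.293, 0.423, 1.63, -0, 1.089, -0.019], TCP at [0.183, -0.598, 0.253] pointing down, gripper open.
Joint ranges: [-3, 3], [-0.9, 2.11], [0.09, 2.58], [-1.31, 4.45], [0.11, 2.69], [-2.54, 2.54]. Speed limits (rad/s): [2.39, 2.39, 3.01, 3.14, 3.14, 3.14].

### API

Orientations are given as a rotation vector (axis times angle).
In Python, from rig import manip gives the robot as it stands. The module is installed in compiled form; this text tells all that it offers. Calls block until the motion is done:
- manip.move_to(position, orientation): joint-space move of the TCP to a pose.
- manip.servo_line(position, orientation=None, rate=0.15): straight line of the TCP; orientation=None keeps the orientation; rate is the mean speed in m/s.
- manip.set_joints(angles): joint-space move.
- manip.command_gripper(opening, f_grip=None): finger opening in m; f_grip is the grip in N (None keeps the last); returns when the fingers have stopped.
- manip.hold(seconds).
- manip.solve_ik(position, orientation): joint angles nearest the present ones, or None.
- manip.camera(name): name is "side" or "top" or "wrist"; returns a dict with "image" (384x512x3 uint8, red, green, blue), "fx", "fy", "cx", "cy" (pixels), "cam_to_world" (4x4, takes a point from camera to world coordinates); the wrist camera has in their place "mount" (4x4, takes a point from camera to tool coordinates, whose origin is the TCP and whose axes are the tool frame's). Camera axes: x right, y down, z forward; pixel columns grow to the right and rows downward; lengths in m; the calibration is good to about 2 mm. A picture is of the moment at which its call begins: read the wrist's pose just before it. There is no depth.
A pose or a line that the arm cannot do raises manip.IKError and nothing moves.
- manip.sign_off(): hands the job in, once; it reports no verdict.
Readings, each from a call of its own:
- manip.get_time(): time.
- manip.get_joint_positions(): joint angles.
- manip.get_joint_vel(): joint speeds.
- manip.get_tau(): joint torques, N m.
- manip.get_position(): TCP position.
- manip.get_ee_rot(): TCP orientation.
- manip.get_contact_force(): force on the tool from outside, world axes, zero at the start.
- manip.get_torque(): the same for the moment, N m.
- manip.get_width(): finger opening in m.
Only numpy, scipy, OpenCV 4.12 (cv2) and the standard library are available. Lean on these libraries where they do the work, as an engineer would, in place of code of your own. Each camera call takes 0.05 s, during which the arm holds its last target. There are 200 camera calls.

## Working session

There is one attempt and no reset: what is moved stays moved. The work goes in short steps, each a Python script; the robot and the scene stay as the last script left them, time stands still between calls to the robot, and variables do not carry over. Pictures are saved under pics/ and viewed, about 8 in all and at most 12, crops included, and the job is handed in when it is done.

```bash
mkdir -p pics
python3 - <<'E'
from rig import manip
import cv2,numpy as np
np.set_printoptions(precision=4,suppress=True)
for n in("top","side"):
    c=manip.camera(n); cv2.imwrite(f"pics/{n}0.png",c["image"][:,:,::-1]); print(n,c["fx"],c["cx"],c["cy"]);print(c["cam_to_world"])
c=manip.camera("wrist");print(c["fx"],c["mount"]);print(manip.get_ee_rot(),manip.get_time())
a=cv2.imread("pics/top0.png");b=cv2.imread("pics/side0.png")
cv2.imwrite("pics/top0b.png",cv2.resize(a,(800,600),interpolation=cv2.INTER_CUBIC));cv2.imwrite("pics/side0b.png",cv2.resize(b,(800,600),interpolation=cv2.INTER_CUBIC))
E
```

```text
top 416.0452213416253 256.097457011496 192.7741862463113
[[-0.0068 -0.997   0.0768  0.5004]
 [-0.9999  0.0062 -0.0084 -0.0105]
 [ 0.0079 -0.0769 -0.997   1.2631]
 [ 0.      0.      0.      1.    ]]
side 472.9934445320371 262.0645359177646 192.96916028269365
[[ 0.068  -0.6045  0.7937 -0.702 ]
 [-0.9977 -0.04    0.0549 -0.1059]
 [-0.0014 -0.7956 -0.6059  1.1315]
 [ 0.      0.      0.      1.    ]]
271.0945143943663 [[ 0.0011 -0.2642  0.9645 -0.1206]
 [ 1.     -0.0002 -0.0012  0.0022]
 [ 0.0005  0.9645  0.2642 -0.0677]
 [ 0.      0.      0.      1.    ]]
[ 2.0621  0.3095 -2.0625] 0.15
```

View pics/top0b.png

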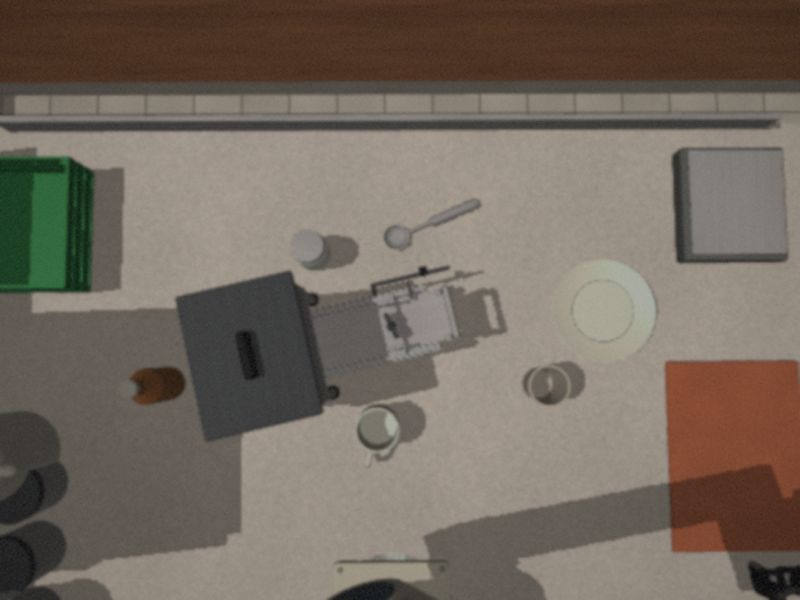

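View pics/side0b.png

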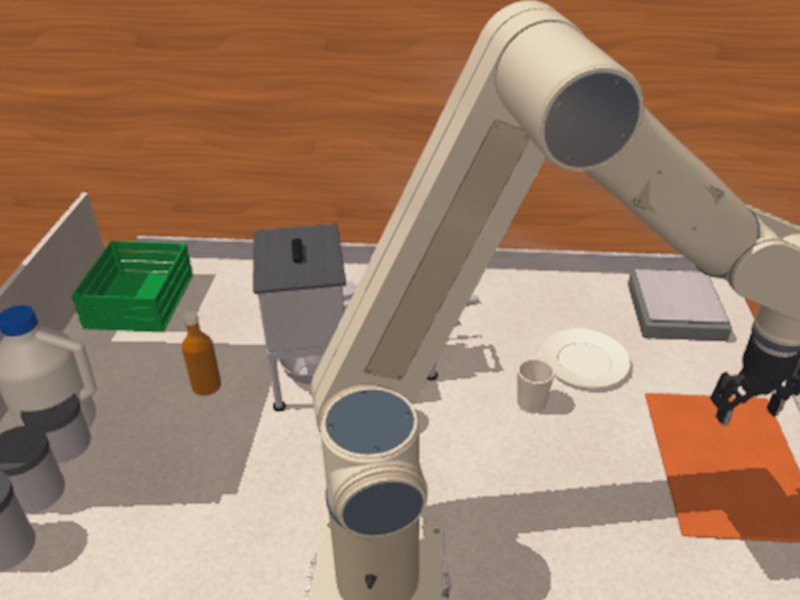

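The top view shows the lid corners at about (178,297), (293,272), (323,410), (207,439) in the enlarged picture. The wing is near (392,325), the pull bar near (491,310) and the rider near (423,271). The side view is blocked by the arm.

```bash
cat > h.py <<'E'
import numpy as np,cv2
from rig import manip
from scipy.spatial.transform import Rotation as R
np.set_printoptions(precision=4,suppress=True)
def cast(c,T,uv,z):
    uv=np.atleast_2d(uv).astype(float)
    d=np.c_[(uv[:,0]-c["cx"])/c["fx"],(uv[:,1]-c["cy"])/c["fy"],np.ones(len(uv))]@T[:3,:3].T
    return T[:3,3]+d*((z-T[2,3])/d[:,2])[:,None]
def proj(c,T,P):
    p=(np.atleast_2d(P)-T[:3,3])@T[:3,:3]
    return np.c_[p[:,0]/p[:,2]*c["fx"]+c["cx"],p[:,1]/p[:,2]*c["fy"]+c["cy"]]
def wrist():
    p=manip.get_position();r=manip.get_ee_rot();c=manip.camera("wrist")
    T=np.eye(4);T[:3,:3]=R.from_rotvec(r).as_matrix();T[:3,3]=p
    return c,T@c["mount"]
def down(yaw):  # tool x down, tool y (jaw dir) at yaw in world
    x=np.array([0,0,-1.]);y=np.array([np.cos(yaw),np.sin(yaw),0])
    return R.from_matrix(np.c_[x,y,np.cross(x,y)]).as_rotvec()
def disp(p,o,yaw): # dispenser -> world
    p=np.atleast_2d(p);return p@R.from_euler('z',yaw).as_matrix().T+np.r_[o,0]
E
python3 - <<'E'
from h import *
c=manip.camera("top");T=c["cam_to_world"]
s=1/1.5625
L=cast(c,T,np.array([(178,297),(293,272),(323,410),(207,439)])*s,.335)
print(L, [np.linalg.norm(L[i]-L[i-1]) for i in range(4)])
for uv,z in(((392,325),.173),((491,310),.186),((423,271),.141)):print(cast(c,T,np.array(uv)*s,z))
m=L.mean(0);d=L[1]-L[0]+L[2]-L[3]; yaw=np.arctan2(d[1],d[0])+np.pi/2;print(m,yaw)
o=m[:2]-(R.from_euler('z',yaw).as_matrix()@[0,.165,0])[:2];print(o,disp([[0,-.045,.173],[0,-.145,.186],[.078,-.12,.141]],o,yaw))
print(R.from_rotvec(manip.get_ee_rot()).as_matrix())
E
```

```text
[[0.5799 0.299  0.335 ]
 [0.6149 0.1351 0.335 ]
 [0.4185 0.0917 0.335 ]
 [0.3794 0.2545 0.335 ]] [np.float64(0.20546768136197086), np.float64(0.16758887774256612), np.float64(0.20118390311524276), np.float64(0.16745947238843828)]
[[ 0.5445 -0.0058  0.173 ]]
[[ 0.5678 -0.1705  0.186 ]]
[[ 0.6393 -0.0601  0.141 ]]
[0.4982 0.1951 0.335 ] 0.22311742728700334
[0.5347 0.0342] [[ 0.5447 -0.0097  0.173 ]
 [ 0.5668 -0.1072  0.186 ]
 [ 0.6373 -0.0656  0.141 ]]
[[-0.0003  0.2924 -0.9563]
 [ 0.0009 -0.9563 -0.2924]
 [-1.     -0.001  -0.    ]]
```

Run:
```python
from h import *
o=np.array([.5347,.0342]);yaw=.223
rv=down(yaw-np.pi/2)
M=disp([.03,-.09,.30],o,yaw)[0]
print(manip.get_position())
manip.servo_line(manip.get_position()+[0.02,0.02,.08],rate=.2)
manip.move_to(M,rv); manip.hold(.3)
print(manip.get_time(),manip.get_joint_positions(),manip.get_position())
c,T=wrist();cv2.imwrite("pics/w1.png",c["image"][:,:,::-1]);np.save("w1T.npy",T)
cv2.imwrite("pics/w1b.png",cv2.resize(c["image"][:,:,::-1],(800,600),interpolation=cv2.INTER_CUBIC))
print(proj(c,T,disp([[0,-.045,.173],[0,-.145,.186],[.078,-.12,.141],[.068,-.09,.151]],o,yaw))*1.5625)
```

```text
[ 0.1827 -0.5974  0.2528]
3.4083 [-0.1012  0.3153  1.6761 -0.      1.1502  1.2472] [ 0.5838 -0.0473  0.3   ]
[[324.2069 341.1255]
 [488.4494 349.0938]
 [442.4988 210.3718]
 [396.1761 227.6371]]
```

View pics/w1b.png

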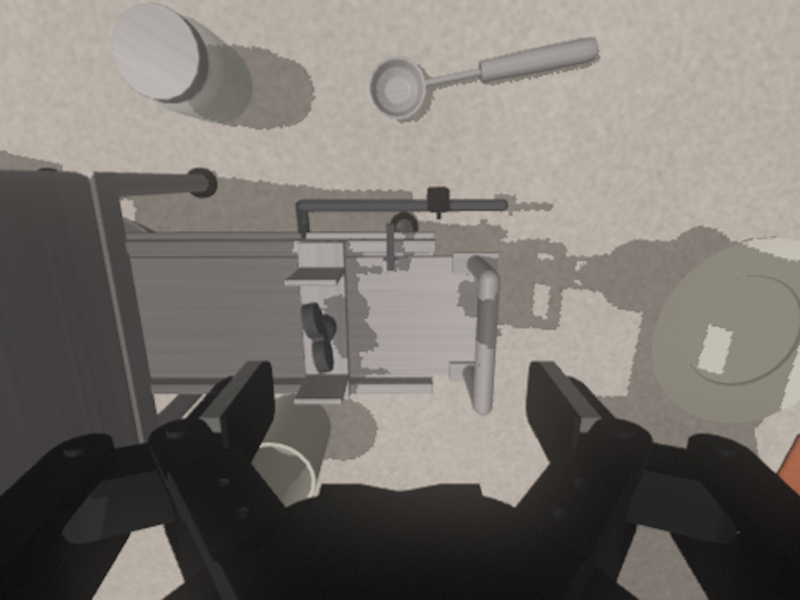

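The view shows the wing screw centred near (317,338), its upper end turned slightly left (a small positive angle). The bar runs from (488,272) to (484,412), the pointer tip is near (390,224), and the rider's ridge is near (438,216). Next I cast these to world points.

Run:
```python
from h import *
T=np.load("w1T.npy");c=manip.camera("wrist");im=cv2.imread("pics/w1.png")
g=cv2.cvtColor(im,cv2.COLOR_BGR2GRAY)
o=np.array([.5347,.0342]);yaw=.223;s=1/1.5625
def D(uv,z):
    return (cast(c,T,np.array(uv)*s,z)-np.r_[o,0])@R.from_euler('z',yaw).as_matrix()
print("wing ends top",D([(307,306),(327,371)],.184))
print("bar",D([(488,275),(484,408)],.190),"ptr",D([(390,224)],.151),"rider",D([(438,216)],.141))
print("rod",D([(310,205),(500,205)],.141),"bridge corners(deck z.15)",D([(345,290),(347,375)],.15))
print("ear in faces top",D([(287,282),(340,282),(296,402),(343,402)],.185))
big=cv2.resize(im[115:280,180:330],None,fx=5,fy=5,interpolation=cv2.INTER_CUBIC)[:600*5//5+225][:800]
big=cv2.resize(im[120:270,170:340],None,fx=4,fy=4,interpolation=cv2.INTER_CUBIC);cv2.imwrite("pics/w1c.png",big)
```

```text
wing ends top [[ 0.0263 -0.0381  0.184 ]
 [-0.0151 -0.0479  0.184 ]]
bar [[ 0.046  -0.1414  0.19  ]
 [-0.0369 -0.1435  0.19  ]] ptr [[ 0.0703 -0.0861  0.151 ]] rider [[ 0.0744 -0.1172  0.141 ]]
rod [[ 0.0815 -0.0342  0.141 ]
 [ 0.0814 -0.1571  0.141 ]] bridge corners(deck z.15) [[ 0.027  -0.0561  0.15  ]
 [-0.0344 -0.0553  0.15  ]]
ear in faces top [[ 0.0409 -0.0278  0.185 ]
 [ 0.0409 -0.0581  0.185 ]
 [-0.0356 -0.0279  0.185 ]
 [-0.0356 -0.057   0.185 ]]
```

View pics/w1c.png

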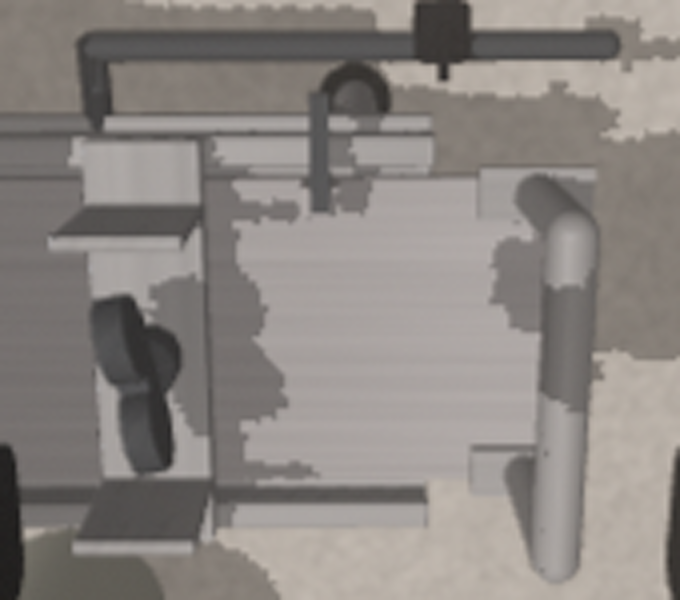

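```bash
cat >> h.py <<'E'
O=np.array([.5347,.0342]);YAW=.223
O=disp([.0027,.0026,0],O,YAW)[0][:2]
def at(x,y,z): return disp([x,y,z],O,YAW)[0]
def inD(P): return (np.atleast_2d(P)-np.r_[O,0])@R.from_euler('z',YAW).as_matrix()
E
python3 - <<'E'
from h import *
manip.command_gripper(.04,50)
manip.servo_line(at(0,-.045,.24),down(YAW-np.pi/2+.22),rate=.12)
manip.hold(.3)
print(manip.get_time(),manip.get_joint_positions(),manip.get_contact_force())
c,T=wrist();np.save("w2T.npy",T);cv2.imwrite("pics/w2.png",c["image"][:,:,::-1])
im=c["image"][:,:,::-1]
print(proj(c,T,[at(0,-.045,.184),at(.023*np.cos(.22),-.045+.023*np.sin(.22),.184),at(-.023*np.cos(.22),-.045-.023*np.sin(.22),.184)]))
cv2.imwrite("pics/w2b.png",cv2.resize(im,(800,600),interpolation=cv2.INTER_CUBIC))
E
```

```text
5.1417 [-0.0342  0.3255  1.8144 -0.      1.0009  1.0941] [ 0.4988  0.6421 -0.1579]
[[252.3132 215.3636]
 [252.1655 183.2834]
 [252.4517 245.4462]]
```

View pics/w2b.png

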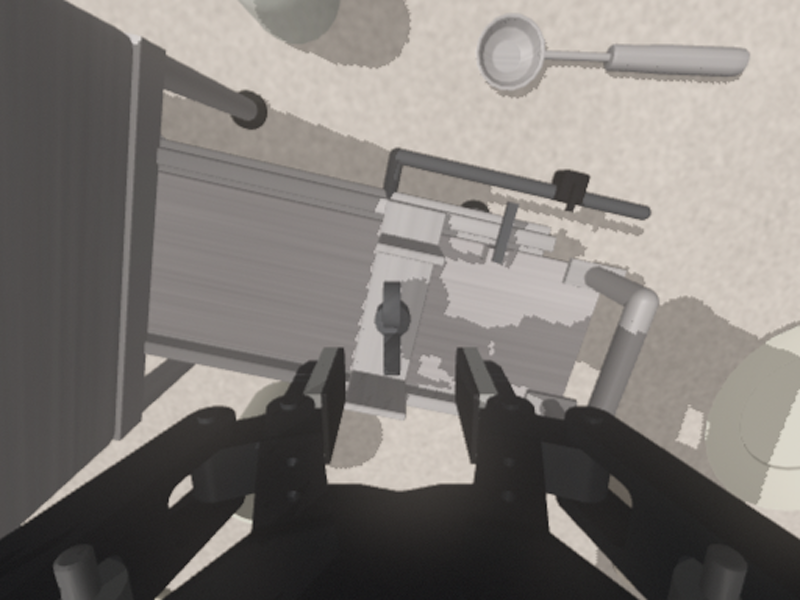

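The wing stands vertical in the image (so the 0.22 rad angle is right), from (391,282) to (392,375). That puts its centre about 2–3 mm toward +x of my prediction. I'll cross-check this against the ears.

Run:
```python
from h import *
T=np.load("w2T.npy");c=manip.camera("wrist");s=1/1.5625
D=lambda uv,z:inD(cast(c,T,np.array(uv)*s,z))
print("ears",D([(378,246),(441,261),(347,407),(404,416)],.185))
print("wing",D([(391.5,282),(392,375)],.184))
print("ptr",D([(511,203)],.151),"rider",D([(570,208)],.141),"bar",D([(648,297)],.19))
```

```text
ears [[ 0.0382 -0.0297  0.185 ]
 [ 0.0378 -0.0569  0.185 ]
 [-0.0384 -0.031   0.185 ]
 [-0.0373 -0.0578  0.185 ]]
wing [[ 0.0241 -0.0385  0.184 ]
 [-0.0185 -0.048   0.184 ]]
ptr [[ 0.0673 -0.0878  0.151 ]] rider [[ 0.0715 -0.1205  0.141 ]] bar [[ 0.0426 -0.1446  0.19  ]]
```

```bash
cat > turn.py <<'E'
from h import *
ax,ay=.001,-.044
def pose(a,z0=.181): return at(ax,ay,z0+.002*(a-.22)),down(YAW-np.pi/2+a)
E
python3 - <<'E'
from turn import *
p,r=pose(.22)
manip.servo_line(p,r,rate=.08);manip.hold(.2)
print("down",manip.get_contact_force())
manip.command_gripper(0.0,50);manip.hold(.2)
print("grip",manip.get_width(),manip.get_contact_force(),manip.get_torque())
if .006<manip.get_width()<.012:
  for a in np.arange(.42,1.03,.2):
    p,r=pose(a);manip.servo_line(p,r,rate=.03)
    f=manip.get_contact_force();print(round(a,2),manip.get_time(),f,manip.get_torque(),manip.get_width())
    if np.linalg.norm(f)>50:break
E
```

```text
down [-0.5876  0.2384 -0.3467]
grip 0.013879336729603252 [-5.0068 11.6002  8.37  ] [ 1.9098  0.8642 -0.0666]
```

The width of 13.9 mm with an upward force suggests the fingertips have pinched the hub. I'll open, raise 6 mm and regrip.

Run:
```python
from turn import *
manip.command_gripper(.035)
p,r=pose(.22,.187)
manip.servo_line(p,r,rate=.05)
manip.command_gripper(0.0,50);manip.hold(.3)
print("grip",manip.get_width(),manip.get_position()-p,manip.get_contact_force(),manip.get_torque(),manip.get_time())
c,T=wrist();cv2.imwrite("pics/w3.png",c["image"][100:300,150:362,::-1].repeat(3,0).repeat(3,1))
```

```text
grip 0.0066694659291559565 [-0.001   0.0018  0.0001] [-4.2175  9.8783  6.0375] [ 1.6503  0.7007 -0.0676] 8.1667
```

View pics/w3.png

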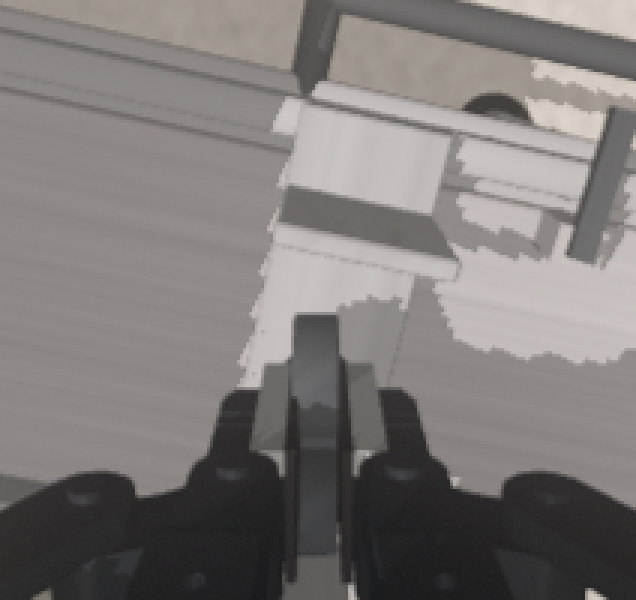

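The pads hold the wing cleanly. The wing pulls the arm 2 mm toward +y, so I correct the axis by that amount and turn.

```bash
sed -i 's/^ax,ay=.*/ax,ay=.0008,-.0420/; s/z0=.181/z0=.187/' turn.py
python3 - <<'E'
from turn import *
p,r=pose(.22);manip.servo_line(p,r,rate=.02)
print(manip.get_contact_force(),manip.get_width())
for a in np.arange(.42,1.7,.2):
    p,r=pose(a);manip.servo_line(p,r,rate=.01)
    f=manip.get_contact_force();print(round(a,2),manip.get_time(),f,manip.get_torque(),manip.get_width(),manip.get_position()-p)
    if np.linalg.norm(f)>45:break
E
```

```text
[-3.3211  1.9628  5.3399] 0.007063742390334894
0.42 8.8167 [-3.1043  4.0483  5.7781] [0.6376 0.616  0.1204] 0.006889877764124301 [-0.0005  0.0005  0.0001]
0.62 9.1667 [-3.783   5.0551  6.9171] [0.7726 0.7126 0.0946] 0.006690313851008899 [-0.0006  0.0006  0.0001]
0.82 9.5167 [-5.6218  5.4966  7.7449] [0.9155 0.8322 0.084 ] 0.0067026991865358505 [-0.0008  0.0008  0.0001]
1.02 9.8667 [-6.558   7.0145  7.8379] [1.1096 0.8964 0.0183] 0.006436522470589065 [-0.001   0.0009  0.0001]
1.22 10.2167 [-6.073   6.8733  7.9573] [1.1761 1.0406 0.0188] 0.006752498908137333 [-0.0012  0.001   0.    ]
1.42 10.5667 [-7.7912  6.6409  8.415 ] [1.2269 1.1239 0.0249] 0.0068893572709523825 [-0.0014  0.001   0.    ]
1.62 10.9167 [-7.8     7.1542  9.6784] [1.2134 1.361  0.0978] 0.006555322084742796 [-0.0017  0.001  -0.    ]
```

```bash
sed -i 's/^ax,ay=.*/ax,ay=-.0004,-.0408/' turn.py
python3 - <<'E'
from turn import *
for a in np.arange(1.82,3.03,.2):
    p,r=pose(a);manip.servo_line(p,r,rate=.01)
    f=manip.get_contact_force();print(round(a,2),manip.get_time(),f,manip.get_torque(),manip.get_width(),manip.get_position()-p)
    if np.linalg.norm(f)>45:break
c,T=wrist();im=c["image"][:,:,::-1];cv2.imwrite("pics/w4.png",cv2.resize(im,(800,600),interpolation=cv2.INTER_CUBIC))
E
```

```text
1.82 11.2667 [-4.9686  3.4708  6.9747] [0.4438 0.7008 0.0031] 0.0070017571888105826 [-0.0007  0.0002  0.0001]
2.02 11.6167 [-5.5644  1.8248  7.3476] [0.4102 0.8874 0.0567] 0.006616946631391802 [-0.0009  0.0001  0.0001]
2.22 11.9667 [-7.1067  1.0574  7.0236] [0.2643 0.9769 0.0698] 0.007016523027290583 [-0.0011 -0.      0.    ]
2.42 12.3167 [-6.404   0.0747  8.4406] [0.0922 1.1387 0.0478] 0.006507562812941323 [-0.0012 -0.0002  0.    ]
2.62 12.6667 [-7.2702 -0.615   9.2888] [-0.0647  1.1971  0.1264] 0.006605608571970198 [-0.0013 -0.0004  0.    ]
2.82 13.0167 [-9.1084 -2.898   8.1063] [-0.2564  1.2266  0.049 ] 0.006583039627057676 [-0.0014 -0.0006  0.    ]
3.02 13.3667 [-8.0343 -2.519   8.6717] [-0.4144  1.241   0.0816] 0.006505187370943472 [-0.0015 -0.0008 -0.    ]
```

View pics/w4.png

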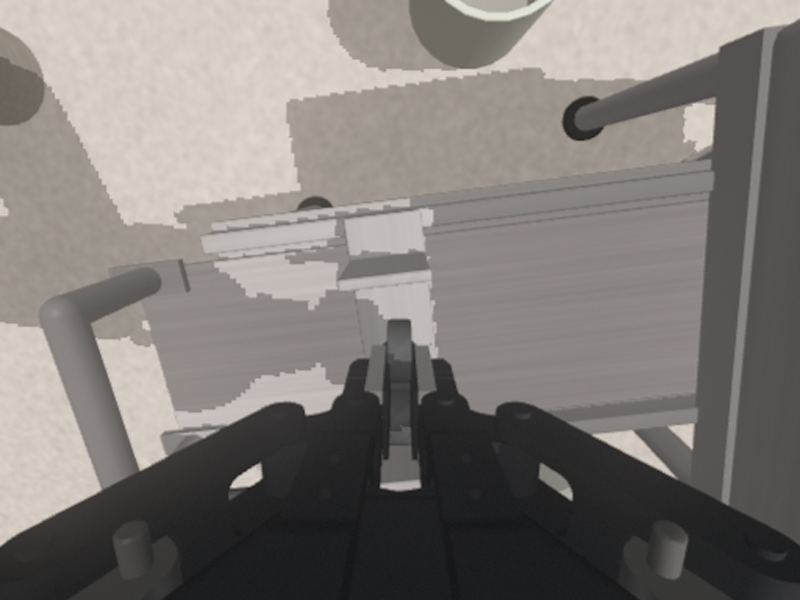

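The wing turned with the gripper to about 3.0 rad. Next I release it, rise, and look at the pointer and rider from straight above.

Run:
```python
from turn import *
manip.command_gripper(.03);
p,r=pose(3.02);q=p.copy();q[2]=.26;manip.servo_line(q,r,rate=.1)
print(manip.get_contact_force(),manip.get_joint_positions())
manip.move_to(at(.0,-.105,.26),down(YAW-np.pi/2));manip.hold(.4)
print(manip.get_joint_positions(),manip.get_time())
c,T=wrist();np.save("w5T.npy",T);im=c["image"][:,:,::-1];cv2.imwrite("pics/w5.png",im)
pts=proj(c,T,[at(.068,-.09,.151),at(.078,-.122,.141),at(0,-.145,.186)]);print(pts)
u0,v0=np.maximum((pts[:2].mean(0)-[60,45]).astype(int),0);u0=min(u0,392);print(u0,v0)
cv2.imwrite("pics/w5b.png",cv2.resize(im[v0:v0+90,u0:u0+120],(720,540),interpolation=cv2.INTER_CUBIC))
```

```text
[-0.3544 -0.7571 -0.136 ] [-0.0265  0.2991  1.8017 -0.      1.0417 -1.6987]
[-0.1367  0.3258  1.7615  0.      1.0543  1.211 ] 17.4583
[[235.196  114.2938]
 [273.814  101.9766]
 [306.114  207.2168]]
194 63
```

View pics/w5b.png

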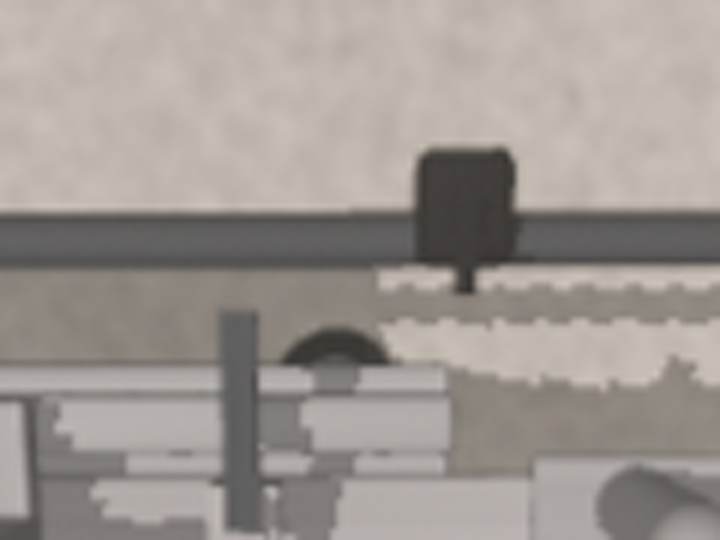

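Pointer tip is at crop (239,314) and the rider ridge at crop (464,288). I cast both, then grip the bar and start the pull.

```bash
cat > see.py <<'E'
from h import *
def D(c,T,uv,z): return inD(cast(c,T,uv,z))[0]
E
python3 - <<'E'
from see import *
T=np.load("w5T.npy");c=manip.camera("wrist")
a=D(c,T,(239/6+194,314/6+63),.151);b=D(c,T,(464/6+194,288/6+63),.141)
print(a,b,"rider",a[1]-b[1])
manip.command_gripper(.04,60)
manip.servo_line(at(0,-.143,.26),rate=.12)
manip.servo_line(at(0,-.143,.190),rate=.08);manip.hold(.2);print("f",manip.get_contact_force())
manip.command_gripper(0,60);manip.hold(.2)
print("w",manip.get_width(),inD(manip.get_position()),manip.get_contact_force(),manip.get_time())
yd=R.from_euler('z',YAW).as_matrix()[:,1]
if manip.get_width()>.008:
  y0=-.143
  for k in range(1,13):
    manip.servo_line(at(0,y0-.001*k,.190),rate=.01)
    f=manip.get_contact_force();print(k,inD(manip.get_position())[0],f@yd)
    if f@yd>11 and k>2 : break
E
```

```text
[ 0.0672 -0.0889  0.151 ] [ 0.0707 -0.12    0.141 ] rider 0.031148827514427213
f [0.3933 0.3564 0.4158]
w 0.009937012106006303 [[ 0.0001 -0.1431  0.1903]] [-1.2949 -0.3123  5.2592] 20.0917
1 [ 0.0001 -0.1441  0.1903] 0.44037584298731736
2 [ 0.0001 -0.1451  0.1903] -0.2601469524497045
3 [ 0.0001 -0.1461  0.1903] -0.25083883344781915
4 [ 0.0001 -0.1471  0.1903] 0.05136230027244812
5 [ 0.0001 -0.1478  0.1903] 1.857946759840876
6 [ 0.0001 -0.1479  0.1903] 6.647108749427651
7 [ 0.0001 -0.1481  0.1903] 9.834495129229243
8 [ 0.0001 -0.1488  0.1903] 12.025265845963261
```

Run:
```python
from see import *
yd=R.from_euler('z',YAW).as_matrix()[:,1]
for y in(-.158,-.166,-.174):
    manip.servo_line(at(0,y,.190),rate=.02);print(y,inD(manip.get_position())[0],manip.get_contact_force()@yd)
manip.hold(.3);c,T=wrist();np.save("w6T.npy",T);im=c["image"][:,:,::-1];cv2.imwrite("pics/w6.png",im)
pts=proj(c,T,[at(.068,-.113,.151),at(.078,-.120,.141)])
u0,v0=np.maximum((pts.mean(0)-[60,45]).astype(int),0);print(u0,v0,manip.get_time())
cv2.imwrite("pics/w6b.png",cv2.resize(im[v0:v0+90,u0:u0+120],(720,540),interpolation=cv2.INTER_CUBIC))
```

```text
-0.158 [ 0.0001 -0.1558  0.1902] 11.884489671232531
-0.166 [ 0.0001 -0.1638  0.1903] 12.017941073839497
-0.174 [ 0.0001 -0.1718  0.1902] 11.989432088830485
97 60 24.0417
```

View pics/w6b.png

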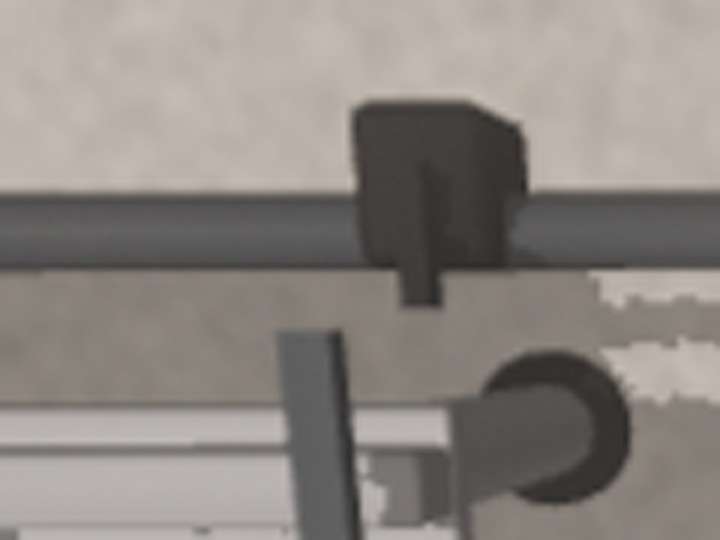

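Run:
```python
from see import *
T=np.load("w6T.npy");c=manip.camera("wrist")
a=D(c,T,(302/6+97,333/6+60),.151);b=D(c,T,(421/6+97,303/6+60),.141);b2=D(c,T,(421/6+97,303/6+60),.150)
print(a,b,b2,a[1]-b[1],a[1]-b2[1])
```

```text
[ 0.0674 -0.1118  0.151 ] [ 0.0703 -0.1201  0.141 ] [ 0.0702 -0.123   0.15  ] 0.00837294073624234 0.011247959963607834
```

Run:
```python
from see import *
yd=R.from_euler('z',YAW).as_matrix()[:,1]
manip.servo_line(at(0,-.1818,.190),rate=.015);manip.hold(.4);print(inD(manip.get_position())[0],manip.get_contact_force()@yd)
manip.servo_line(at(0,-.1775,.190),rate=.015);manip.hold(.2);print(inD(manip.get_position())[0],manip.get_contact_force()@yd)
manip.command_gripper(.035);print(manip.get_contact_force())
manip.servo_line(at(0,-.1775,.27),rate=.1)
manip.servo_line(at(0,-.125,.27),rate=.1);manip.hold(.4)
c,T=wrist();np.save("w7T.npy",T);im=c["image"][:,:,::-1];cv2.imwrite("pics/w7.png",im)
pts=proj(c,T,[at(.068,-.12,.151),at(.078,-.120,.141)])
u0,v0=np.maximum((pts.mean(0)-[60,45]).astype(int),0);print(u0,v0,manip.get_time(),manip.get_contact_force())
cv2.imwrite("pics/w7b.png",cv2.resize(im[v0:v0+90,u0:u0+120],(720,540),interpolation=cv2.INTER_CUBIC))
```

```text
[ 0.0001 -0.1795  0.1902] 12.697582380770932
[ 0.0002 -0.1775  0.1903] 0.3181281158284686
[0.0319 0.1516 0.2606]
187 63 28.2333 [-0.4455 -0.3226  0.3205]
```

View pics/w7b.png

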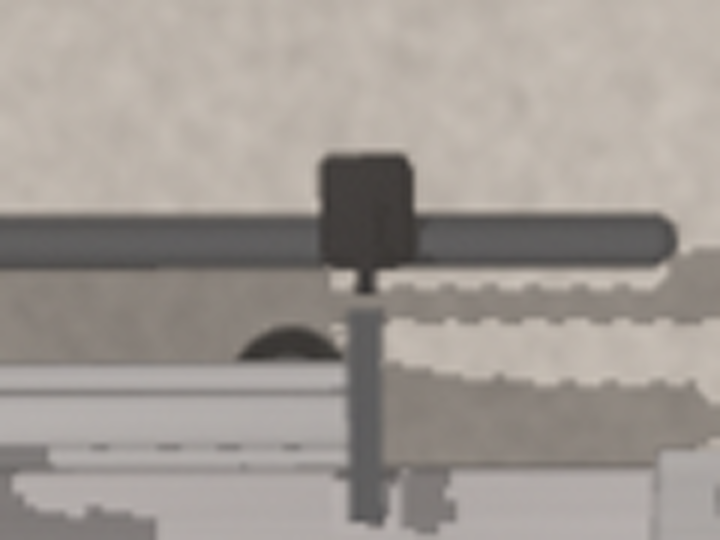

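Pointer tip at (365,310) and ridge at (366,288) line up to within a pixel, seen from nearly overhead. The gripper is clear of everything. One last look at the top view will check the wing and the counter objects.

Run:
```python
from see import *
T=np.load("w7T.npy");c=manip.camera("wrist")
a=D(c,T,(365/6+187,310/6+63),.151);b=D(c,T,(366/6+187,288/6+63),.141);print(a,b,"pointer minus rider",a[1]-b[1])
cv2.imwrite("pics/w7f.png",cv2.resize(cv2.imread("pics/w7.png"),(800,600)))
```

```text
[ 0.0676 -0.1204  0.151 ] [ 0.0707 -0.1203  0.141 ] pointer minus rider -0.00012055821097085861
```

View pics/w7f.png

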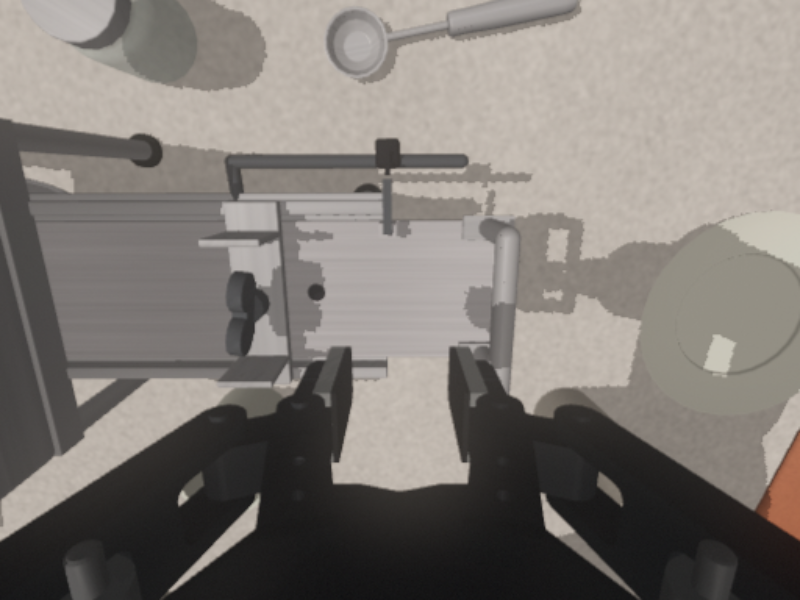

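The wing is still turned (about half a turn from tight), the pin hole in the gate is exposed, the pointer lines up with the rider, and the gripper is free. Handing in.

```bash
python3 -c "
from rig import manip
print(manip.get_time(),manip.get_contact_force());manip.sign_off()"
```

```text
28.2833 [ 1.1009317   0.31849016 -0.14101259]
the job is handed in; nothing more can be done
```

The job is handed in at 28.3 s. I turned the wing screw from about 0.22 to 3.0 rad and pulled the gate open about 31 mm. I then backed off within the handle's play, let go and moved the gripper clear.

**Last checks:**
- **Pointer and rider:** they are level to about 0.1 mm by ray casting, with real accuracy of about 1–2 mm. The rider was still where I first measured it, within about 0.5 mm.
- **Wing screw:** it still stands about half a turn from tight, and the hole the pin sat in is visible in the gate.
- **Contact:** the gripper touches nothing; the last force reading of about 1 N is noise.

**What disagreed:**
- The first wing grip closed at 13.9 mm, most likely on the hub, so I let go and regripped 6 mm higher.
- The screw axis lay about 3 mm from where the camera put it, so I corrected it from how far the wing pulled the arm aside.
- The jar, spoon and plate showed no sign of having moved in the last wrist view. I did not check the bowl, mug, cup or soap at the end, but no unexpected contact force appeared in the readings I took.

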